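# Pop the fuse hatch on the electronics bench

### The job

Press the black pad on the orange fuse hatch down once with a fingertip and let go, so that its push-push latch pops it open. Back away and watch the hatch stand fully open, untouched, for at least two seconds before you finish. Do not press it shut again, leave the blue battery hatch shut, and do not lift or shift anything else on the bench.

Things in the scene. Friction and masses are not known exactly. Their poses are not given: they have to be found in the camera images.
- fuse_box: FUSE box: fixed, white case 160 (x) x 116 (y) x 86 mm high on a dark plinth of 2 to 38 mm. Origin at the centre of the case's underside, x to its rear, z up. In its top a ORANGE hatch, 100 (x) x 76 (y) x 6 mm, hinged along its rear edge at x 35, z 87 mm; free edge at x -65 mm. Shut, the hatch's top is at z 90 mm, 4 mm above the rim. A small tin stands on the deck behind the hatch.
- fuse_pad (a point): centre of the black ribbed press pad (26 mm disc) on top of the orange hatch, 25 mm from the free edge and 75 mm from the hinge; moves with the hatch. The hatch springs open up and rearward once its push-push latch has been pressed down and let up; pressed again when open, it latches shut. Here it resists with about 4 N, unlatches after about 3 mm, hard stop at about 4.5 mm.
- fuse_hatch (a joint): angle of the orange hatch in rad: about 0 (to 0.01) shut and latched, -0.052 pressed in against the stop, about 1.1 sprung fully open. It opens by itself in about a second once the finger is out of its way.
- fuse_latch (a joint): step of the orange hatch's hidden latch cam in m: 0 latched at the start, about 0.004 to 0.005 when fully pressed in, 0.007 to 0.0095 after the hatch has popped, above 0.0105 if the open hatch has been pressed shut again.
- batt_box: BATTERY box, leave alone: fixed, white case 160 (x) x 116 (y) x 86 mm high on a dark plinth of 2 to 38 mm. Origin at the centre of the case's underside, x to its rear, z up. In its top a BLUE hatch, 100 (x) x 76 (y) x 6 mm, hinged along its rear edge at x 35, z 87 mm; free edge at x -65 mm. Shut, the hatch's top is at z 90 mm, 4 mm above the rim. Same latch. The boxes may swap sides.
- batt_hatch (a joint): angle of the blue hatch in rad: about 0 shut and latched, as it must stay.
- fuse_tin: bystander: loose tin with a brass cap, 26 mm across, 30 mm high, standing on the fuse box's rear deck; origin under its centre
- spool: bystander: loose aluminium solder spool, 56 mm across, 40 mm high; origin under its centre
- mug: bystander: loose white mug, 76 mm across, 92 mm high; origin under its centre
- screwdriver: bystander: loose screwdriver lying flat, 190 mm long
- meter: bystander: loose yellow multimeter lying flat, 150 x 76 x 39 mm; origin under its centre
- board: bystander: loose green circuit board, 90 x 65 mm, 16 mm high; origin under its centre

How it is judged:
On the way, in this order (a step that is already met when the one before it is completed fails the run):
1. a finger presses the orange hatch in and its latch steps (value of joint fuse_hatch below -0.01 rad and value of joint fuse_latch above 0.0015 m and contact force between the fingers and fuse_box above 0.5 N), for 0.02 s.
2. the orange hatch has popped and stands fully open, untouched by the robot, for 2 s (value of joint fuse_hatch above 0.95 rad and value of joint fuse_latch below 0.0105 m and contact force between each of the fingers, the arm and fuse_box below 0.05 N), for 2 s.
At the end, for the whole second after the job is handed in: the orange hatch stands at rest beyond 0.95 rad, its latch stepped only once (below 0.0105 m); the blue hatch is shut (-0.02 to 0.03 rad); every loose thing is within 15 mm of where it was (value of joint fuse_hatch between 0.95 and 1.2 rad and value of joint fuse_latch below 0.0105 m and velocity of joint fuse_hatch between -0.05 and 0.05 rad/s and value of joint batt_hatch between -0.02 and 0.03 rad and distance of each of fuse_tin, spool, mug, screwdriver, meter, board from where it was at the start of the episode below 0.015 m); the robot touches nothing.
It fails at once if the orange hatch is pressed again after it has popped (value of joint fuse_latch above 0.0105 m).
It fails at once if the blue hatch is pressed or opened (value of joint batt_hatch below -0.02 rad or value of joint batt_hatch above 0.03 rad).
It fails at once if a loose thing is lifted, carried or shifted by more than 15 mm (distance of any of fuse_tin, spool, mug, screwdriver, meter, board from where it was at the start of the episode above 0.015 m).
It also fails if it takes over 32 s, if anything falls off the work surface, if the arm or the gripper's body presses on something with over 40 N, if the wrist force passes 120 N, or if a joint passes its speed limit or range.

### The arm

A 6-joint arm with a two-finger parallel gripper is mounted at the origin on the work surface. World frame = base frame: x ahead of the robot, y to its left, z up, the work surface at z = 0. Lengths are in m, angles in rad, forces in N, time in s.
With the tool pointing down it reaches from about 0.225 to 0.875 m from the base axis. Payload 3.4 kg.
Tool frame: the origin (TCP) lies at the very end of the fingers, on their centre line; the grasp point (between the pads) lies 19 mm behind it; z points along the fingers, y is the direction in which the jaws open and shut (so a half turn about z gives the same grasp; the last joint's range is limited). The gripper opens to 85 mm and grips with 20 to 120 N. Pads are 22 mm wide; open, the fingers measure 114 mm over their backs; the gripper's body (76 mm by 85 mm) begins 54 mm behind the grasp point. The pads swing forward as they close: fully open they stand 13 mm farther back than shut.
Start: joints at [-1.368, 0.276, 1.505, -0, 1.361, -0.121], TCP at [0.183, -0.545, 0.231] pointing down, gripper open.
Joint ranges: [-2.89, 2.89], [-0.75, 2.08], [0.22, 2.7], [-1.18, 4.32], [0.11, 2.71], [-2.7, 2.7]. Speed limits (rad/s): [2.57, 2.57, 3.14, 3.14, 3.14, 3.14].

### API

Orientations are given as a unit quaternion [w, x, y, z].
In Python, from rig import telemetry, optics, order gives the robot as it stands.
- The arm moves only by the shell command python3 -m creep 'ROWS' [FORCE]. ROWS is a JSON object of lists of equal length, an entry for each row: "slide": the shift along the world's x, y, z normalised to -1 to 1, where 1 is 0.15 m, a list of three; "twist": the turn, a rotation vector about the world's x, y, z normalised to -1 to 1, where 1 is 360 degrees, a list of three; "fingers": the gripper's target within -1 to 1 (fully open at 1, half-way at 0, shut at -1). A call has 1 to 20 rows; each row is the pose to reach, as a shift and turn from the pose commanded when the call began, turning the shorter way round; what a row does not reach only later rows make up. A row lasts 1/10 s, in which the tool goes at most 50 mm and 8.59 degrees, less where a joint would pass 70% of its speed; a pose out of reach is approached as far as the arm can. A call with a number of a shift or a turn outside -1 to 1 is refused whole. A call with a gripper value outside its range is refused whole. The fingers move at their own pace and stop on an object; FORCE is the grip in N (left out, the last holds). Time passes only in rows, so rows that repeat a pose let the fingers close. It gives the time, the measured TCP pose, the force and the opening at its end, in the units of the state.
- telemetry.get_state(): the state, without advancing time (a new reading comes with each control period).
- optics.get_image(name): name is "side" or "top"; returns a dict with "img" (480x640x3 uint8, blue, green, red), "depth" (480x640 float32, m along the optical axis (not along the pixel's ray), 0 where there is no reading), "fovy" (degrees; the focal length in pixels is half the picture's height over the tangent of half this angle, whatever the lens; pixels are square), "cx", "cy" (the principal point, pixels), "world_from_camera" (4x4, takes a point from camera to world coordinates). Camera axes: x right, y down, z forward; pixel columns grow to the right and rows downward; lengths in m; the calibration is good to about 2 mm. A picture is of the moment at which its call begins.
- order.sign_off(): hands the job in, once; it reports no verdict.
The state is a dict: "clock": time; "qpos": joint angles; "qd": joint speeds; "effort": joint torques, N m; "position": TCP position; "ee_rot": TCP orientation; "contact_force": force on the tool from outside, world axes, zero at the start; "moment": the same for the moment, N m; "width": finger opening in m.
Only numpy, scipy, OpenCV 4.12 (cv2) and the standard library are available. Lean on these libraries where they do the work, as an engineer would, in place of code of your own. Each camera call takes 0.05 s, during which the arm holds its last target.

## Working session

There is one attempt and no reset: what is moved stays moved. The work goes in short steps, Python scripts to look and compute and a shell command to move; the robot and the scene stay as the last step left them, time stands still between calls to the robot, and variables do not carry over. Pictures are saved under pics/ and viewed, and the job is handed in when it is done.

```bash
mkdir -p pics; ls; cat > h.py <<'E'
import numpy as np, cv2
from rig import telemetry, optics, order
def grab(n,f):
    d=optics.get_image(n); cv2.imwrite('pics/'+f+'.png',d['img']); np.savez('pics/'+f+'.npz',**{k:np.array(v) for k,v in d.items()}); return d
def pt(d,u,v,z=None):
    f=240/np.tan(np.radians(float(d['fovy']))/2); T=d['world_from_camera']
    r=np.array([(u-d['cx'])/f,(v-d['cy'])/f,1.])
    if z is None:
        w=d['depth'][v-1:v+2,u-1:u+2]; s=np.median(w[w>0])
    else: s=(z-T[2,3])/(T[:3,:3]@r)[2]
    return T[:3,:3]@(r*s)+T[:3,3]
E
python3 - <<'E'
from h import *
for n in('top','side'):
    d=grab(n,n+'0'); print(d['fovy'],d['cx'],d['cy'],d['world_from_camera'].round(3))
print(telemetry.get_state())
E
```

```text
pics
44.6805882097322 313.7330361926008 236.00941460240708 [[ 1.000e-03 -9.940e-01  1.130e-01  3.330e-01]
 [-1.000e+00 -2.000e-03 -7.000e-03 -1.000e-02]
 [ 8.000e-03 -1.130e-01 -9.940e-01  1.555e+00]
 [ 0.000e+00  0.000e+00  0.000e+00  1.000e+00]]
53.62891883071973 320.63382554684307 235.01735532876296 [[-0.999 -0.035  0.041  0.449]
 [-0.054  0.736 -0.675  0.777]
 [-0.006 -0.677 -0.736  0.984]
 [ 0.     0.     0.     1.   ]]
{'clock': 0.1, 'qpos': array([-1.36801458e+00,  2.76498104e-01,  1.50600100e+00,  1.65536232e-05,
        1.36072015e+00, -1.20971757e-01]), 'qd': array([ 2.16475160e-05, -7.46294276e-04, -1.87744678e-03,  4.17992741e-04,
       -1.32634430e-03, -8.98711670e-04]), 'effort': array([ 7.52318319e-04, -4.17699230e+01, -2.46406388e+01, -7.66466587e-05,
        5.90214288e-03,  1.53812272e-05]), 'position': array([ 0.18284232, -0.54465146,  0.23054762]), 'ee_rot': array([-8.12951065e-04,  9.86926497e-01,  1.61168944e-01, -2.51721043e-05]), 'contact_force': array([-1.0262965 ,  0.31308414,  0.15802005]), 'moment': array([0.03106706, 0.03836684, 0.01636984]), 'width': 0.08531064918366166}
```

View pics/top0.png

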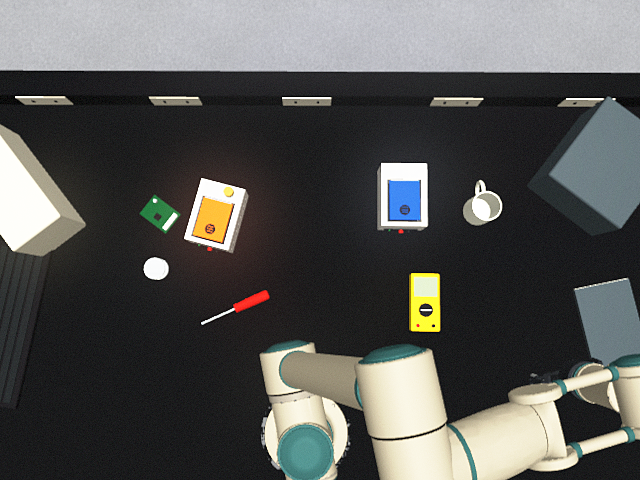

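View pics/side0.png

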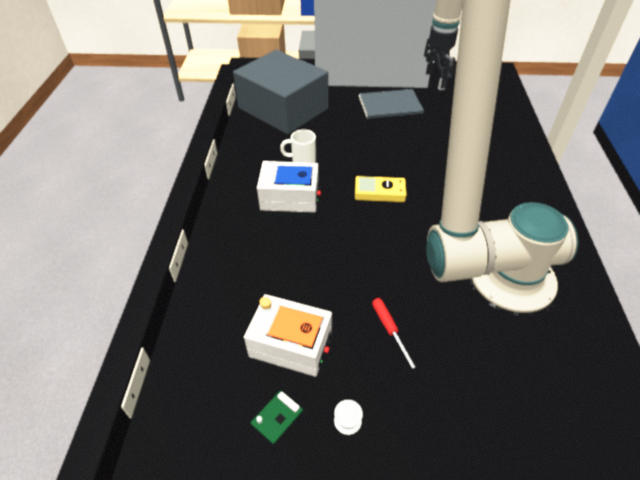

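The top view shows the orange hatch box at about (217,215) with its pad at about (210,229). The tin is at (229,191), the blue box at (404,197) and the tool at bottom right. In the side view the pad is at about (306,328). I'll enlarge these.

```bash
python3 - <<'E'
from h import *
a=cv2.imread('pics/top0.png')[165:265,170:270]; b=cv2.imread('pics/side0.png')[280:380,235:345]
cv2.imwrite('pics/c1.png',np.hstack([cv2.resize(a,(400,400),interpolation=3),cv2.resize(b,(400,400),interpolation=3)[:, :400]]))
d=dict(np.load('pics/top0.npz')); s=dict(np.load('pics/side0.npz'))
for u,v in [(210,229),(200,205),(225,205),(220,225),(229,191),(200,184),(243,190),(189,242),(232,250)]: print('top',u,v,pt(d,u,v).round(4))
for u,v in [(307,327),(290,325),(310,316)]: print('side',u,v,pt(s,u,v).round(4))
E
```

```text
top 210 229 [0.5142 0.2376 0.1078]
top 200 205 [0.576  0.2653 0.1001]
top 225 205 [0.5755 0.2019 0.104 ]
top 220 225 [0.5243 0.2129 0.1077]
top 229 191 [0.6063 0.1889 0.1296]
top 200 184 [0.63   0.2668 0.099 ]
top 243 190 [0.6151 0.158  0.0978]
top 189 242 [0.4923 0.3109 0.0022]
top 232 250 [0.4683 0.1917 0.0338]
side 307 327 [0.5121 0.2382 0.1045]
side 290 325 [0.5491 0.2337 0.1022]
side 310 316 [0.5077 0.2093 0.1028]
```

View pics/c1.png

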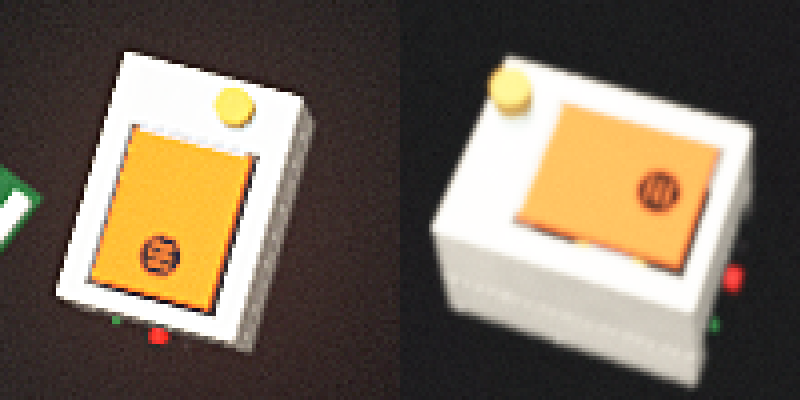

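```bash
python3 - <<'E'
from h import *
d=dict(np.load('pics/top0.npz')); s=dict(np.load('pics/side0.npz'))
for z in(.1,.105,.11): print(z,pt(d,210,229,z).round(4),pt(s,306.2,327.5,z).round(4))
o=lambda u,v:pt(d,170+u/4,165+v/4,.105)
P=[o(135,125),o(256,155),o(211,315),o(90,283)]
print(np.round(P,4),[np.linalg.norm(P[i]-P[i-1]).round(4) for i in range(4)])
hm=(P[0]+P[1])/2; fm=(P[2]+P[3])/2; print('pad from corners',hm+.75*(fm-hm), 'rear dir',(hm-fm)/np.linalg.norm(hm-fm))
E
```

```text
0.1 [0.5152 0.2389 0.1   ] [0.5141 0.2368 0.1   ]
0.105 [0.5145 0.2381 0.105 ] [0.5137 0.2398 0.105 ]
0.11 [0.5139 0.2372 0.11  ] [0.5133 0.2429 0.11  ]
[[0.5975 0.2555 0.105 ]
 [0.5786 0.1792 0.105 ]
 [0.4776 0.2055 0.105 ]
 [0.4975 0.2813 0.105 ]] [np.float64(0.1033), np.float64(0.0786), np.float64(0.1044), np.float64(0.0783)]
pad from corners [0.51264392 0.23690217 0.105     ] rear dir [ 9.68032129e-01 -2.50826228e-01  1.06936117e-15]
```

```bash
python3 -m creep '{"slide":[[0.1,0.333,0],[0.2,0.667,0],[0.4,1,0],[0.4,1,0]],"twist":[[0,0,0],[0,0,0],[0,0,0],[0,0,0]],"fingers":[-1,-1,-1,-1]}' 30
```

```text
clock: 0.5
position: [0.2438, -0.3902, 0.231]
ee_rot: [-0.002, 0.987, 0.162, 0.001]
contact_force: [0.0, -0.2, -0.4]
width: 0.0282
```

The pad is at about (0.514, 0.2385, 0.104). Both cameras, the depth reading and the corner estimate agree to about 2 mm. I'll travel above everything.

```bash
R='x'; python3 -m creep '{"slide":[[0.12,0.3,0],[0.25,0.6,0],[0.38,0.9,0],[0.42,1,0]],"twist":[[0,0,0],[0,0,0],[0,0,0],[0,0,0]],"fingers":[-1,-1,-1,-1]}'
python3 -m creep '{"slide":[[0.12,0.3,0],[0.25,0.6,0],[0.38,0.9,0],[0.42,1,0]],"twist":[[0,0,0],[0,0,0],[0,0,0],[0,0,0]],"fingers":[-1,-1,-1,-1]}'
python3 -m creep '{"slide":[[0.12,0.3,0],[0.25,0.6,0],[0.38,0.9,0],[0.42,1,0]],"twist":[[0,0,0],[0,0,0],[0,0,0],[0,0,0]],"fingers":[-1,-1,-1,-1]}'
python3 -m creep '{"slide":[[0.12,0.3,0],[0.25,0.6,0],[0.38,0.9,0],[0.42,1,0],[0.42,1,0]],"twist":[[0,0,0],[0,0,0],[0,0,0],[0,0,0],[0,0,0]],"fingers":[-1,-1,-1,-1,-1]}'
```

```text
clock: 0.9
position: [0.3064, -0.2416, 0.2311]
ee_rot: [-0.001, 0.987, 0.163, 0.0]
contact_force: [0.3, -0.4, -0.2]
width: 0.0001
clock: 1.3
position: [0.37, -0.0919, 0.2313]
ee_rot: [-0.001, 0.987, 0.163, 0.001]
contact_force: [0.2, -0.7, 0.4]
width: 0.0002
clock: 1.7
position: [0.4338, 0.0583, 0.2312]
ee_rot: [-0.001, 0.987, 0.163, 0.001]
contact_force: [-0.8, -0.9, 0.0]
width: 0.0
clock: 2.2
position: [0.496, 0.2066, 0.2305]
ee_rot: [0.0, 0.987, 0.163, -0.0]
contact_force: [-0.2, -0.2, -0.2]
width: -0.0001
```

```bash
python3 -m creep '{"slide":[[0.12,0.213,0],[0.12,0.213,-0.3],[0.12,0.213,-0.5],[0.12,0.213,-0.7],[0.12,0.213,-0.7],[0.12,0.213,-0.7]],"twist":[[0,0,0],[0,0,0],[0,0,0],[0,0,0],[0,0,0],[0,0,0]],"fingers":[-1,-1,-1,-1,-1,-1]}'
python3 - <<'E'
from h import *
a=grab('top','t1')['img'][165:265,170:270]; b=grab('side','s1')['img'][270:370,245:345]
cv2.imwrite('pics/c2.png',np.hstack([cv2.resize(a,(400,400),interpolation=3),cv2.resize(b,(400,400),interpolation=3)]))
E
```

```text
clock: 2.8
position: [0.5129, 0.2355, 0.1266]
ee_rot: [0.0, 0.987, 0.161, -0.0]
contact_force: [-0.2, -0.4, 0.9]
width: 0.0
```

View pics/c2.png

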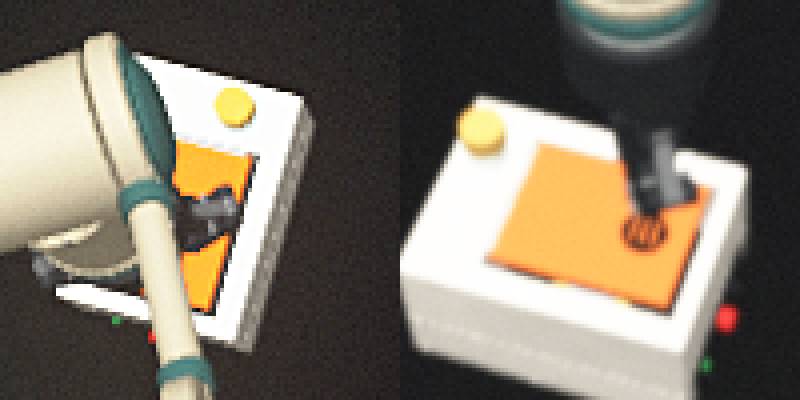

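```bash
python3 - <<'E'
from h import *
s=dict(np.load('pics/s1.npz'));f=240/np.tan(np.radians(float(s['fovy']))/2)
p=telemetry.get_state()['position'];print(p)
for q in (p,[.514,.2385,.104]):
    c=np.linalg.inv(s['world_from_camera'])@np.r_[q,1]; u=f*c[0]/c[2]+s['cx'];v=f*c[1]/c[2]+s['cy'];print(u,v,'crop',(u-245)*4+400,(v-270)*4)
b=s['img'][300:340,285:335]; cv2.imwrite('pics/c3.png',cv2.resize(b,(800,600),interpolation=2))
E
```

```text
[0.51428536 0.23640357 0.12823952]
305.7302085184448 320.1793382283445 crop 642.9208340737791 200.7173529133779
306.1223983856119 327.2052243545123 crop 644.4895935424477 228.8208974180493
```

View pics/c3.png

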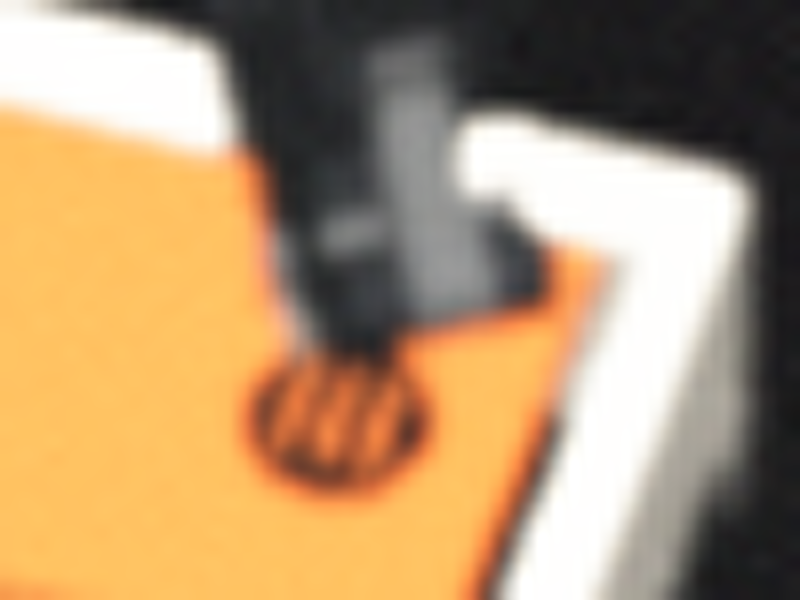

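```bash
python3 - <<'E'
from h import *
s=dict(np.load('pics/s1.npz'))
for v in range(314,325):
    print(v,[tuple((pt(s,u,v)[:3]*1000).round().astype(int).tolist()) for u in range(301,322,2)])
E
```

```text
314 [(522, 250, 171), (517, 252, 176), (513, 255, 180), (507, 275, 211), (502, 283, 224), (498, 283, 224), (494, 282, 224), (491, 276, 214), (487, 275, 213), (489, 201, 100), (484, 201, 100)]
315 [(523, 239, 151), (517, 252, 172), (512, 264, 191), (506, 279, 213), (502, 283, 221), (498, 285, 224), (494, 284, 223), (491, 282, 220), (487, 281, 219), (488, 204, 100), (484, 203, 99)]
316 [(523, 239, 147), (517, 254, 170), (510, 280, 212), (506, 281, 214), (502, 285, 220), (498, 286, 222), (494, 286, 222), (490, 286, 222), (487, 285, 221), (488, 210, 106), (484, 205, 98)]
317 [(524, 238, 143), (516, 264, 183), (510, 281, 210), (506, 285, 217), (501, 289, 222), (498, 288, 222), (494, 288, 221), (490, 287, 221), (486, 287, 221), (485, 249, 162), (484, 207, 98)]
318 [(524, 238, 139), (516, 265, 181), (510, 283, 209), (505, 290, 221), (501, 290, 221), (498, 290, 221), (494, 289, 221), (490, 289, 220), (486, 289, 220), (483, 288, 219), (484, 213, 103)]
319 [(524, 235, 130), (516, 266, 179), (510, 281, 204), (505, 292, 220), (501, 292, 221), (497, 292, 221), (494, 291, 220), (490, 290, 218), (4
[... 304 characters left out ...]
95, 219), (501, 295, 219), (497, 295, 218), (494, 293, 217), (490, 292, 215), (486, 292, 215), (485, 258, 161), (484, 209, 84)]
322 [(526, 227, 105), (519, 246, 136), (510, 281, 193), (505, 296, 216), (501, 296, 217), (497, 295, 216), (494, 295, 215), (496, 225, 104), (491, 225, 105), (487, 225, 105), (484, 206, 76)]
323 [(526, 229, 105), (519, 244, 129), (515, 246, 133), (505, 296, 213), (501, 297, 214), (501, 262, 158), (500, 229, 106), (496, 226, 103), (491, 227, 104), (487, 226, 103), (484, 207, 73)]
324 [(526, 231, 103), (521, 231, 105), (517, 232, 107), (513, 232, 107), (508, 232, 106), (504, 230, 104), (500, 230, 104), (496, 230, 104), (491, 229, 104), (487, 228, 102), (484, 208, 70)]
```

The light grey part is a gripper linkage nearer the camera, at z about 0.22. By depth, the fingertip itself is over the pad. I'll lower to contact gently.

```bash
python3 -m creep '{"slide":[[0,0.01,-0.05],[0,0.01,-0.09],[0,0.01,-0.12],[0,0.01,-0.12],[0,0.01,-0.12]],"twist":[[0,0,0],[0,0,0],[0,0,0],[0,0,0],[0,0,0]],"fingers":[-1,-1,-1,-1,-1]}'
```

```text
clock: 3.4
position: [0.5128, 0.2383, 0.1082]
ee_rot: [0.0, 0.987, 0.161, -0.0]
contact_force: [0.3, -0.5, 0.0]
width: -0.0002
```

```bash
python3 -m creep '{"slide":[[0.004,0,-0.01],[0.004,0,-0.02],[0.004,0,-0.02]],"twist":[[0,0,0],[0,0,0],[0,0,0]],"fingers":[-1,-1,-1]}'
```

```text
clock: 3.7
position: [0.5135, 0.2383, 0.1052]
ee_rot: [0.0, 0.987, 0.161, -0.0]
contact_force: [1.1, -1.1, -0.1]
width: 0.0002
```

```bash
python3 -m creep '{"slide":[[0,0,-0.01],[0,0,-0.01],[0,0,-0.01]],"twist":[[0,0,0],[0,0,0],[0,0,0]],"fingers":[-1,-1,-1]}'
```

```text
clock: 4.0
position: [0.5136, 0.2383, 0.1042]
ee_rot: [0.0, 0.987, 0.161, 0.0]
contact_force: [-1.4, 0.3, 3.7]
width: 0.0004
```

Contact at about z 0.1045, with 3.7 N. Now I'll press about 3.5 mm further and check the force.

```bash
python3 -m creep '{"slide":[[0,0,-0.01],[0,0,-0.018],[0,0,-0.023],[0,0,-0.023]],"twist":[[0,0,0],[0,0,0],[0,0,0],[0,0,0]],"fingers":[-1,-1,-1,-1]}'
```

```text
clock: 4.4
position: [0.5135, 0.2383, 0.1004]
ee_rot: [0.0, 0.987, 0.161, 0.0]
contact_force: [-1.8, -0.6, 4.8]
width: -0.0002
```

```bash
python3 -m creep '{"slide":[[0,0,-0.005],[0,0,-0.005]],"twist":[[0,0,0],[0,0,0]],"fingers":[-1,-1]}'
```

```text
clock: 4.6
position: [0.5136, 0.2383, 0.1003]
ee_rot: [0.0, 0.987, 0.161, 0.0]
contact_force: [-1.5, -0.9, 7.6]
width: -0.0001
```

The force rises without further travel, so it's at the stop. I'll release fast, up and to the front.

```bash
python3 -m creep '{"slide":[[0,0,0.3],[-0.2,0.05,0.55],[-0.5,0.1,0.7],[-0.8,0.1,0.85],[-1,0.1,1],[-1,0.1,1],[-1,0.1,1]],"twist":[[0,0,0],[0,0,0],[0,0,0],[0,0,0],[0,0,0],[0,0,0],[0,0,0]],"fingers":[-1,-1,-1,-1,-1,-1,-1]}'
python3 - <<'E'
from h import *
a=grab('top','t2')['img']; b=grab('side','s2')['img'][230:430,200:400]
cv2.imwrite('pics/c4.png',np.hstack([cv2.resize(a[150:350,140:340],(400,400),interpolation=3),cv2.resize(b,(400,400),interpolation=3)]))
E
```

```text
clock: 5.3
position: [0.3637, 0.2535, 0.2499]
ee_rot: [-0.0, 0.987, 0.162, 0.001]
contact_force: [0.1, 0.9, -0.5]
width: 0.0001
```

View pics/c4.png

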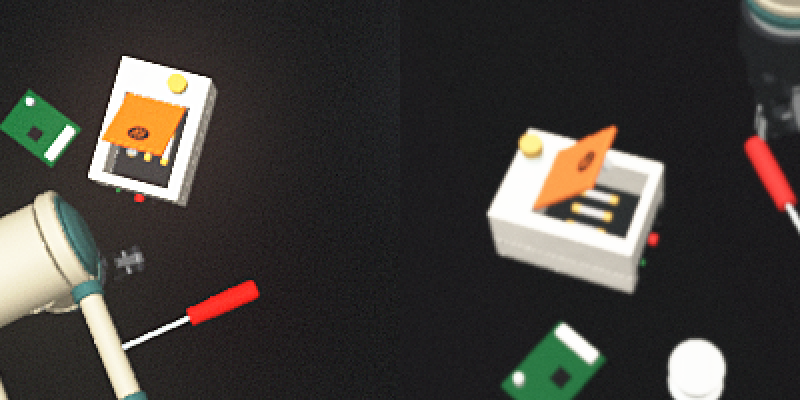

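The hatch is opening: its orange flap is tilted at crop (145,125) top and (580,165) side, the fuses are exposed and the tool is clear. I'll wait well over two seconds and look again.

```bash
python3 -m creep '{"slide":[[0,0,0],[0,0,0],[0,0,0],[0,0,0],[0,0,0],[0,0,0],[0,0,0],[0,0,0],[0,0,0],[0,0,0],[0,0,0],[0,0,0],[0,0,0],[0,0,0],[0,0,0],[0,0,0],[0,0,0],[0,0,0],[0,0,0],[0,0,0]],"twist":[[0,0,0],[0,0,0],[0,0,0],[0,0,0],[0,0,0],[0,0,0],[0,0,0],[0,0,0],[0,0,0],[0,0,0],[0,0,0],[0,0,0],[0,0,0],[0,0,0],[0,0,0],[0,0,0],[0,0,0],[0,0,0],[0,0,0],[0,0,0]],"fingers":[-1,-1,-1,-1,-1,-1,-1,-1,-1,-1,-1,-1,-1,-1,-1,-1,-1,-1,-1,-1]}'
python3 - <<'E'
from h import *
a=grab('top','t3')['img']; b=grab('side','s3')['img']
E
python3 -m creep '{"slide":[[0,0,0],[0,0,0],[0,0,0],[0,0,0],[0,0,0],[0,0,0],[0,0,0],[0,0,0],[0,0,0],[0,0,0],[0,0,0],[0,0,0],[0,0,0],[0,0,0],[0,0,0],[0,0,0],[0,0,0],[0,0,0],[0,0,0],[0,0,0]],"twist":[[0,0,0],[0,0,0],[0,0,0],[0,0,0],[0,0,0],[0,0,0],[0,0,0],[0,0,0],[0,0,0],[0,0,0],[0,0,0],[0,0,0],[0,0,0],[0,0,0],[0,0,0],[0,0,0],[0,0,0],[0,0,0],[0,0,0],[0,0,0]],"fingers":[-1,-1,-1,-1,-1,-1,-1,-1,-1,-1,-1,-1,-1,-1,-1,-1,-1,-1,-1,-1]}'
python3 - <<'E'
from h import *
d=grab('top','t4');a=d['img']; s=grab('side','s4');b=s['img']
cv2.imwrite('pics/c5.png',np.hstack([cv2.resize(a[150:350,140:340],(400,400),interpolation=3),cv2.resize(b[230:430,200:400],(400,400),interpolation=3)]))
a3=cv2.imread('pics/t3.png');a0=cv2.imread('pics/top0.png')
print(cv2.absdiff(a3,a)[150:260,170:260].mean(), cv2.absdiff(cv2.imread('pics/s3.png'),b)[270:380,230:345].mean())
# hatch angle from side depth: orange pixels above rim
hsv=cv2.cvtColor(b,cv2.COLOR_BGR2HSV);m=cv2.inRange(hsv,(6,150,100),(18,255,255))
m=cv2.erode(m,np.ones((3,3)))
vs,us=np.nonzero(m);P=np.array([pt(s,u,v) for u,v in zip(us,vs) if 270<v<380 and 230<u<345])
c=np.median(P,0);P=P[np.linalg.norm(P-c,axis=1)<.09];n=np.linalg.svd(P-P.mean(0))[2][2];print(len(P),n,'angle',np.arccos(abs(n[2])),P.min(0),P.max(0))
E
```

```text
clock: 7.4
position: [0.3635, 0.2533, 0.2496]
ee_rot: [0.0, 0.987, 0.161, -0.0]
contact_force: [-0.3, -0.2, 0.0]
width: -0.0001
clock: 9.5
position: [0.3635, 0.2533, 0.2496]
ee_rot: [0.0, 0.987, 0.161, 0.0]
contact_force: [-0.3, -0.4, 0.7]
width: -0.0001
3.0566666666666666 1.6922002635046114
230 [ 0.85420593 -0.22447095  0.46898296] angle 1.0826574288308832 [0.53363174 0.19531673 0.12375356] [0.58736843 0.26820173 0.19020204]
```

View pics/c5.png

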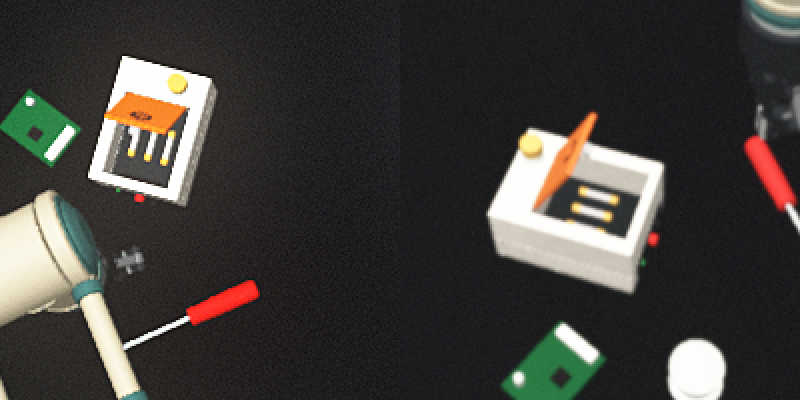

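View pics/t4.png

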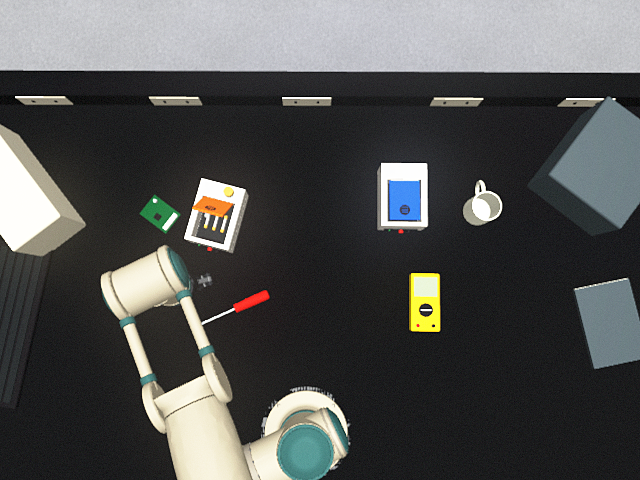

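The hatch stands open at 1.08 rad (plane fit), unchanged between the 7.4 s and 9.5 s views. The blue hatch (404,200), tin, spool, mug, meter, screwdriver and board are where they were. I'll add a short margin and hand in.

```bash
python3 -m creep '{"slide":[[0,0,0],[0,0,0],[0,0,0],[0,0,0],[0,0,0]],"twist":[[0,0,0],[0,0,0],[0,0,0],[0,0,0],[0,0,0]],"fingers":[-1,-1,-1,-1,-1]}'
python3 -c "
from rig import order
print(order.sign_off())"
```

```text
clock: 10.1
position: [0.3635, 0.2533, 0.2496]
ee_rot: [0.0, 0.987, 0.161, -0.0]
contact_force: [-0.2, 0.1, -0.4]
width: -0.0002
the job is handed in; nothing more can be done
None
```

I pressed the black pad once with the closed fingertips and let go, and the orange hatch popped open. Contact came at about z 0.1045 m, and I pressed about 4 mm to the stop, with 7.6 N at the end. I then backed off up and to the front, and handed in at about 10 s.

- **Hatch open:** a plane fit to the depth image puts it at about 1.08 rad. The 7.4 s and 9.5 s pictures look the same, so it stood open for at least 2 s with the tool well clear and no contact force beyond noise.
- **Everything else:** by eye, the blue hatch is still shut. The tin, mug, meter, screwdriver and board look unmoved in the last top view, and the tin, board and spool in the last side view. The arm hid the spool from above.

No check failed or disagreed. The latch and joint values can't be read directly, so I judged them only from the pictures and forces.

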